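Zero the scale plate under the empty cezve with its jog stick

TASK

The small white coffee pot with the long wooden handle (the cezve) stands empty on one of the two round plates of the twin coffee scale. Zero that plate: take the jog stick directly in front of it, tilt it well over towards the other stick, hold it there for two seconds, then let it spring back to centre. Do not tilt the other stick, do not tilt this one outwards (away from the other stick), and leave the cezve standing where it is.

Things in the scene. Friction and masses are not known exactly. Their poses are not given: they have to be found in the camera images.
- scale: Twin coffee scale: fixed aluminium slab 250 x 360 x 30 mm. Origin: centre of its underside, on the worktop. x points from the sticks to the plates (roughly away from the robot), y to the left seen from the robot. Steel plates 116 mm across, 38 mm high, centred at (58, 95) and (58, -95) mm. Each jog stick stands in front of its own plate, pivoting on the slab's top at (-85, 90) and (-85, -90) mm.
- knob_left (a point): Knob centre of the left (scale +y) jog stick: black barrel 24 mm across, 32 mm tall, on a 10 mm steel stem, 65 mm above the pivot, so 95 mm above the worktop; z along the stick. Tilts any way to a stop at 24 degrees (knob 26 mm sideways; it counts from 15 mm) and springs back by itself; 3 N at the knob holds it 20 mm over. Zeroing direction: towards the right stick (scale -y).
- knob_right (a point): Knob centre of the right (scale -y) jog stick, the same in size and behaviour as the left one. Zeroing direction: towards the left stick (scale +y).
- cezve: White ceramic coffee pot, loose, 80 mm across, 70 mm tall, 200 to 420 g; thin wooden handle reaching 142 mm from its axis, up to 91 mm above its foot, on the side away from the sticks. Stands within 15 mm of one plate's centre; a tulip-shaped glass cup 60 mm across, 78 mm tall stands on the other. Origin: centre of its underside; x along the handle.
Things that resemble listed ones, but are neither listed nor needed, are in the scene too. Leave any orange look-alike of the cezve alone.

How it is judged:
On the way:
1. the stick in front of the cezve's plate is tilted towards the other stick (knob at least 15 mm that way and no more than 13 mm off to the front or back) and held there for 1.5 s without a break (((y of cezve in the frame of scale above 0 m and y of knob_left in the frame of scale below 0.075 m and x of knob_left in the frame of scale between -0.098 and -0.072 m) or (y of cezve in the frame of scale below 0 m and y of knob_right in the frame of scale above -0.075 m and x of knob_right in the frame of scale between -0.098 and -0.072 m))), for 1.5 s.
At the end, for the whole second after the job is handed in: Both sticks stand released at centre (within 10 degrees of upright), and the cezve stands still and upright (within 10 degrees) on its plate, within 20 mm of where it was (angle between each of knob_left, knob_right, cezve's own z axis and vertical below 0.17 rad and distance of cezve from where it was at the start of the episode below 0.02 m and linear speed of cezve below 0.02 m/s); the robot touches nothing.
It fails at once if the other stick is tilted by more than 10 degrees ((y of cezve in the frame of scale above 0 m and angle between knob_right's own z axis and vertical above 0.175 rad) or (y of cezve in the frame of scale below 0 m and angle between knob_left's own z axis and vertical above 0.175 rad)).
It fails at once if the stick of the cezve's plate is tilted outwards, away from the other stick, by more than 15 mm at the knob ((y of cezve in the frame of scale above 0 m and y of knob_left in the frame of scale above 0.105 m) or (y of cezve in the frame of scale below 0 m and y of knob_right in the frame of scale below -0.105 m)).
It fails at once if the cezve is shifted by more than 20 mm or tipped by more than 15 degrees (distance of cezve from where it was at the start of the episode above 0.02 m or angle between cezve's own z axis and vertical above 0.26 rad).
It also fails if it takes over 32 s, if anything falls off the work surface, if the arm or the gripper's body presses on something with over 40 N, if the wrist force passes 120 N, or if a joint passes its speed limit or range.

ROBOT

A 6-joint arm with a two-finger parallel gripper is mounted at the origin on the work surface. World frame = base frame: x ahead of the robot, y to its left, z up, the work surface at z = 0. Lengths are in m, angles in rad, forces in N, time in s.
With the tool pointing down it reaches from about 0.425 to 0.925 m from the base axis. Payload 12.5 kg.
Tool frame: the origin (TCP) lies midway between the tips of the shut fingers; the grasp point (between the pads) lies 19 mm behind it; y points along the fingers, x is the direction in which the jaws open and shut, and the axes are right-handed (so a half turn about y gives the same grasp; the last joint's range is limited). The gripper opens to 85 mm and grips with 20 to 120 N. Pads are 22 mm wide; open, the fingers measure 114 mm over their backs; the gripper's body (76 mm by 85 mm) begins 54 mm behind the grasp point. The pads swing forward as they close: fully open they stand 13 mm farther back than shut.
Start: joints at [-0.106, 0.491, 1.559, -0, 1.092, -0.106], TCP at [0.625, 0, 0.231] pointing down, gripper open.
Joint ranges: [-3.1, 3.1], [-0.84, 2.19], [0.05, 2.79], [-1.13, 4.28], [0.06, 2.93], [-2.69, 2.69]. Speed limits (rad/s): [2.22, 2.22, 2.79, 3.14, 3.14, 3.14].

INTERFACE

Orientations are given as a 3x3 rotation matrix whose columns are the frame's x, y, z axes.
In Python, from rig import get_obs, camera, job_done, find_in, cut_out gives the robot as it stands. The module is installed in compiled form; this text tells all that it offers.
- The arm moves only by the shell command python3 -m jog 'ROWS' [FORCE]. ROWS is JSON, one flat list of numbers, 5 for each row, row after row: the shift along the tool's x, y, z in m, then the turn about the tool's y in degrees, then the finger opening in m, from 0 to 0.0854. In form: [tx, ty, tz, twist, jaw, tx, ty, tz, twist, jaw, ...]. A call has 1 to 20 rows; each row shifts and turns the commanded pose from where the row before left it, along the tool's axes as they then stand; what a row does not reach is not made up. A row lasts 1/8 s, in which the tool goes at most 62.5 mm and 10.7 degrees, less where a joint would pass 70% of its speed; a pose out of reach is approached as far as the arm can. A call is refused whole if a number of a shift passes 0.0625 or a number of a turn 10.7, either way. A call with a gripper value outside its range is refused whole. The fingers move at their own pace and stop on an object; FORCE is the grip in N (left out, the last holds). Time passes only in rows, so rows that do not move let the fingers close. It gives the time, the measured TCP pose, the force and the opening at its end, in the units of the state.
- get_obs(): the state, without advancing time (a new reading comes with each control period).
- camera(name): name is "scene" or "side" or "wrist"; returns a dict with "color" (420x560x3 uint8, red, green, blue), "depth" (420x560 float32, m along the optical axis (not along the pixel's ray), 0 where there is no reading), "fx", "fy", "cx", "cy" (pixels), "rvec" (rotation vector, rad) and "tvec" (3), from world to camera coordinates, as OpenCV has them. Camera axes: x right, y down, z forward; pixel columns grow to the right and rows downward; lengths in m; the calibration is good to about 2 mm. A picture is of the moment at which its call begins.
- job_done(): hands the job in, once; it reports no verdict.
Trained networks look in a picture, given as the dict that the camera call returned (one of the last four; its "shot" number tells which), for a name from the list of things; names that differ only in an ending like _2 or _b are one class to them, and where a whole thing is asked for, a point or a joint stands for the part that bears it (a point fixed in the world has none). Each returns a list of dicts, best first, with "confidence" (0 to 1); they miss things now and then, are a little off and sometimes report something else, mostly with a low value. They report only what shows in the picture. A call takes as long as a camera call. They do not tell look-alikes from the thing itself.
- find_in(picture, label): "xyz" ([x, y, z] in m, in world coordinates, good to about 4 mm: the middle of the surface that is visible of it).
- cut_out(picture, label): "pixels" (420x560 bool, what is visible of it).
The state is a dict: "t": time; "joint_positions": joint angles; "qvel": joint speeds; "joint_torque": joint torques, N m; "eef_pos": TCP position; "orientation": TCP orientation; "ft_force": force on the tool from outside, world axes, zero at the start; "wrist_torque": the same for the moment, N m; "finger_gap": finger opening in m.
Only numpy, scipy, OpenCV 4.12 (cv2) and the standard library are available. Lean on these libraries where they do the work, as an engineer would, in place of code of your own. Each camera call takes 0.05 s, during which the arm holds its last target.

## Working session

There is one attempt and no reset: what is moved stays moved. The work goes in short steps, Python scripts to look and compute and a shell command to move; the robot and the scene stay as the last step left them, time stands still between calls to the robot, and variables do not carry over. Pictures are saved under pics/ and viewed, and the job is handed in when it is done.

```bash
mkdir -p pics
cat > h.py <<'E'
import numpy as np,cv2
from rig import *
def w2p(p,c):
    R,_=cv2.Rodrigues(np.array(c["rvec"],float)); return R@np.array(p)+np.array(c["tvec"]).ravel()
def px(u,v,c,d=None):
    d=c["depth"][v,u] if d is None else d
    R,_=cv2.Rodrigues(np.array(c["rvec"],float))
    q=np.array([(u-c["cx"])/c["fx"]*d,(v-c["cy"])/c["fy"]*d,d]); return R.T@(q-np.array(c["tvec"]).ravel())
def proj(p,c):
    q=w2p(p,c); return q[0]/q[2]*c["fx"]+c["cx"],q[1]/q[2]*c["fy"]+c["cy"]
def cloud(c,m):
    v,u=np.nonzero(m&(c["depth"]>0)); d=c["depth"][v,u]
    R,_=cv2.Rodrigues(np.array(c["rvec"],float))
    q=np.stack([(u-c["cx"])/c["fx"]*d,(v-c["cy"])/c["fy"]*d,d],1); return (q-np.array(c["tvec"]).ravel())@R
def save(n,im): cv2.imwrite("pics/"+n,im[...,::-1])
E
python3 - <<'E'
from h import *
for n in("scene","side"):
    c=camera(n); save(n+"1.png",c["color"])
    for l in("scale","knob_left","knob_right","cezve"):
        print(n,l,[(np.round(f["xyz"],3).tolist(),round(f["confidence"],2),[int(x) for x in proj(f["xyz"],c)]) for f in find_in(c,l)])
o=get_obs();print(o["t"],o["orientation"],o["eef_pos"],o["ft_force"])
E
```

```text
scene scale [([0.664, 0.055, 0.031], 0.77, [252, 296])]
scene knob_left [([0.558, 0.123, 0.1], 0.53, [313, 236])]
scene knob_right [([0.58, -0.052, 0.105], 0.76, [215, 215])]
scene cezve [([0.336, 0.119, 0.049], 0.83, [348, 179]), ([0.718, 0.147, 0.089], 0.72, [291, 319])]
side scale [([0.605, 0.108, 0.029], 0.57, [187, 237])]
side knob_left [([0.548, 0.129, 0.099], 0.89, [200, 222])]
side knob_right [([0.566, -0.048, 0.098], 0.64, [277, 163]), ([0.548, 0.129, 0.1], 0.26, [200, 220])]
side cezve [([0.312, 0.119, 0.049], 0.87, [363, 340]), ([0.685, 0.156, 0.086], 0.65, [117, 199])]
0.5 [[ 9.99999997e-01  6.81428220e-05  2.33534221e-05]
 [-2.33542164e-05  1.16550561e-05  1.00000000e+00]
 [ 6.81425497e-05 -9.99999998e-01  1.16566475e-05]] [6.25014015e-01 2.67027954e-05 2.31307312e-01] [-0.28364891  0.97111976 -0.813318  ]
```

View pics/scene1.png

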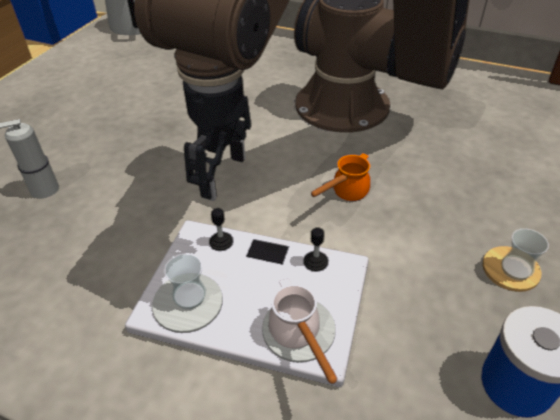

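View pics/side1.png

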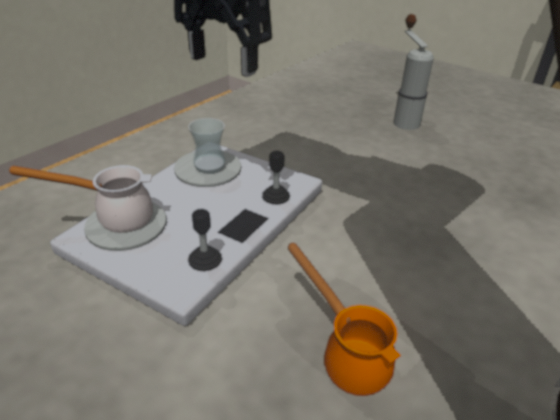

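The scene picture shows the white cezve on the left plate at (293,318), with the left stick's knob at (317,237) in front of it. The right stick's knob is at (217,215), in front of the glass cup. There are two cezve candidates: orange at scene (350,178), the look-alike, and white at scene (293,318) and side (122,200), which fits the description. Next I'll confirm that in a crop and measure the knobs.

Run:
```python
from h import *
for n in("scene","side"):
    c=camera(n)
    im=c["color"]
    if n=="scene": save("crop.png",cv2.resize(im[190:390,130:390],None,fx=3,fy=3)[:600,:780])
    for l in("knob_left","knob_right","scale"):
        for r in cut_out(c,l)[:1]:
            m=r["pixels"].astype(bool); P=cloud(c,m)
            print(n,l,round(r["confidence"],2),m.sum(),np.percentile(P,[5,50,95],axis=0).round(3).tolist())
            if l!="scale":
                K=P[(P[:,2]>.075)&(P[:,2]<.12)]
                if len(K): print("  knob",len(K),K.mean(0).round(4),K.min(0).round(3),K.max(0).round(3))
            else:
                S=P[abs(P[:,2]-.03)<.004]; print(cv2.minAreaRect((S[:,:2]*1000).astype(np.float32)))
```

```text
scene knob_left 0.55 291 [[0.546, 0.118, 0.054], [0.557, 0.129, 0.101], [0.564, 0.137, 0.111]]
  knob 228 [0.5574 0.1285 0.1024] [0.542 0.115 0.076] [0.565 0.139 0.113]
scene knob_right 0.7 265 [[0.568, -0.059, 0.055], [0.578, -0.049, 0.101], [0.585, -0.041, 0.111]]
  knob 207 [ 0.5785 -0.0486  0.1023] [ 0.563 -0.062  0.076] [ 0.587 -0.04   0.114]
scene scale 0.83 22264 [[0.541, -0.108, 0.024], [0.665, 0.053, 0.03], [0.773, 0.215, 0.04]]
((648.0027465820312, 48.08695983886719), (251.57423400878906, 358.9210205078125), 6.643335819244385)
side knob_left 0.6 523 [[0.541, 0.121, 0.057], [0.548, 0.129, 0.098], [0.557, 0.136, 0.111]]
  knob 413 [0.5477 0.1298 0.1009] [0.54  0.118 0.075] [0.562 0.138 0.112]
side knob_right 0.8 330 [[0.563, -0.056, 0.062], [0.57, -0.048, 0.099], [0.579, -0.042, 0.111]]
  knob 281 [ 0.57   -0.0476  0.0996] [ 0.561 -0.062  0.075] [ 0.582 -0.04   0.112]
side scale 0.74 23315 [[0.516, -0.096, 0.018], [0.602, 0.105, 0.031], [0.733, 0.221, 0.046]]
((646.7575073242188, 46.496490478515625), (249.58424377441406, 360.3204345703125), 6.9471940994262695)
```

View pics/crop.png

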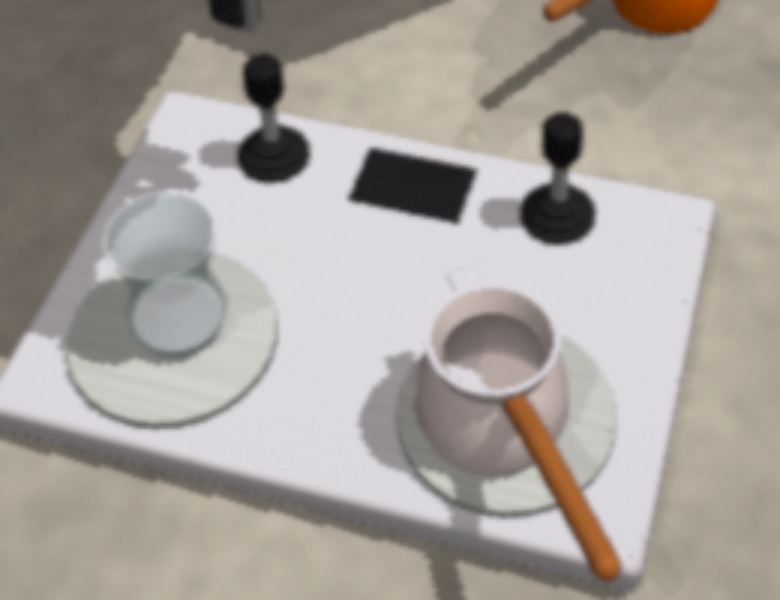

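The crop shows the white cezve with the wooden handle on the left plate (crop (495,390)). Its stick is the left one, at crop (560,170). The measured knob positions agree with the slab fit: scale centre about (0.6475, 0.047), yaw about +6.8°, left pivot about (0.5525, 0.127). I'll shut the fingers, go to the outer (+y) side of the knob, and push along scale -y.

```bash
python3 -m jog '[-0.019,0,0.0425,0,0, -0.019,0,0.0425,0,0, -0.019,0,0.0425,0,0, -0.019,0,0.0425,0,0, 0,0,0,-6.8,0, 0,0,0,0,0, 0,0,0,0,0]' 20
python3 - <<'E'
from h import *
o=get_obs();print(o["orientation"].round(3) if hasattr(o["orientation"],'round') else o["orientation"],o["eef_pos"],o["finger_gap"])
c=camera("side"); save("s2.png",c["color"])
c=camera("wrist"); save("w2.png",c["color"])
E
```

```text
t: 1.78
eef_pos: [0.5492, 0.1696, 0.2313]
orientation: [[0.993, 0.0, -0.115], [0.115, -0.0, 0.993], [0.0, -1.0, -0.0]]
ft_force: [0.1, 0.2, 0.0]
finger_gap: -0.0003
[[ 0.993  0.    -0.115]
 [ 0.115 -0.     0.993]
 [ 0.    -1.    -0.   ]] [0.54921557 0.16963849 0.23126709] -0.0003068184769559513
```

View pics/s2.png

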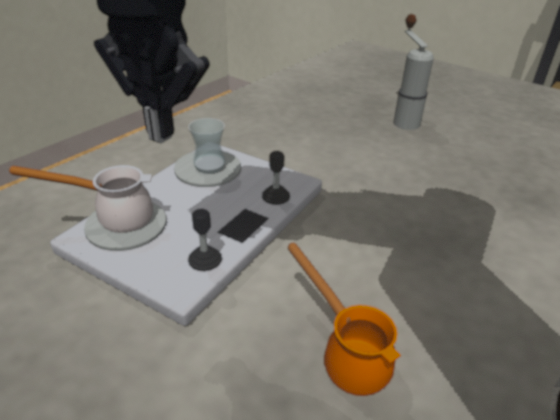

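View pics/w2.png

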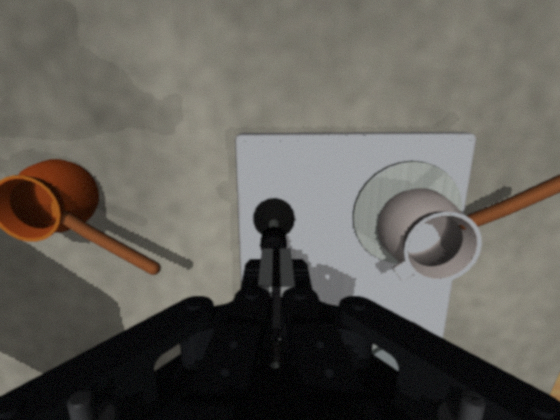

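The side picture shows the shut fingers at (157,120), left of and above the knob at (202,222). The wrist view shows the knob at (273,240) centred under the finger line. Now I'll descend about 43 mm outside the knob.

```bash
python3 -m jog '[0,0.0365,0,0,0, 0,0.0365,0,0,0, 0,0.0365,0,0,0, 0,0.0365,0,0,0, 0,0,0,0,0, 0,0,0,0,0]'
python3 - <<'E'
from h import *
o=get_obs();print(o["eef_pos"],o["ft_force"])
c=camera("side"); save("s3.png",cv2.resize(c["color"][100:320,50:350],None,fx=2.6,fy=2.6))
for l in("knob_left","knob_right"): print([(np.round(f["xyz"],3).tolist(),round(f["confidence"],2)) for f in find_in(c,l)])
c=camera("scene"); save("c3.png",cv2.resize(c["color"][170:390,130:390],None,fx=2.7,fy=2.7))
E
```

```text
t: 2.62
eef_pos: [0.5497, 0.1699, 0.0864]
orientation: [[0.993, 0.001, -0.118], [0.118, 0.0, 0.993], [0.001, -1.0, 0.0]]
ft_force: [0.6, -0.7, 0.0]
finger_gap: -0.0003
[0.54970179 0.16990985 0.08644283] [ 0.61783604 -0.72310303  0.01538452]
[([0.546, 0.126, 0.094], 0.89)]
[([0.571, -0.048, 0.096], 0.84)]
```

View pics/s3.png

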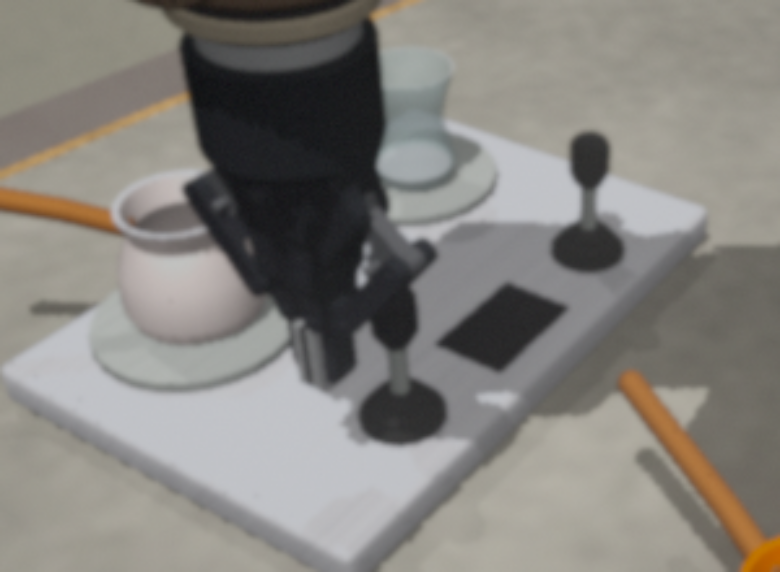

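View pics/c3.png

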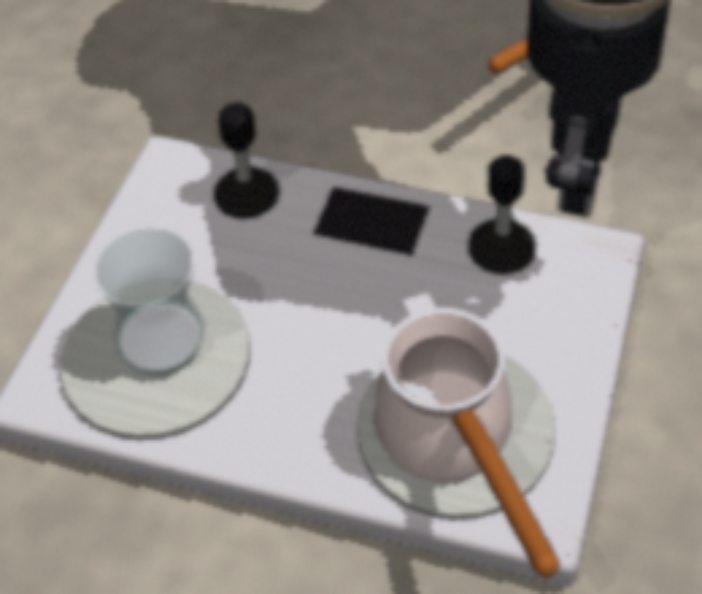

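The fingers are down and clear of the knob: scene crop, knob (505,180), finger tip (575,205). Both sticks are upright. Pushing about 38 mm along scale -y.

```bash
python3 -m jog '[-0.002,0,-0.008,0,0, 0,0,-0.006,0,0, 0,0,-0.006,0,0, 0,0,-0.006,0,0, 0,0,-0.006,0,0, 0,0,-0.006,0,0, 0,0,0,0,0, 0,0,0,0,0]'
python3 - <<'E'
from h import *
o=get_obs();print(o["eef_pos"],o["ft_force"])
c=camera("side"); save("s4.png",cv2.resize(c["color"][100:320,50:350],None,fx=2.6,fy=2.6))
for l in("knob_left","knob_right"): print([(np.round(f["xyz"],3).tolist(),round(f["confidence"],2)) for f in find_in(c,l)])
c=camera("scene"); save("c4.png",cv2.resize(c["color"][170:390,130:390],None,fx=2.7,fy=2.7))
for l in("knob_left","knob_right"):
    for r in cut_out(c,l)[:1]:
        P=cloud(c,r["pixels"].astype(bool));K=P[(P[:,2]>.075)&(P[:,2]<.12)]
        rel=K[:,:2]-[.5525,.127]; 
        print(l,r["confidence"],len(K),K.mean(0).round(4),"scale dx,dy",(rel@[.993,.118]).mean().round(4),(rel@[-.118,.993]).mean().round(4),np.ptp(rel@[-.118,.993]).round(3))
E
```

```text
t: 3.82
eef_pos: [0.5516, 0.1321, 0.0854]
orientation: [[0.993, 0.0, -0.118], [0.118, 0.0, 0.993], [0.0, -1.0, 0.0]]
ft_force: [-0.0, 1.6, 2.3]
finger_gap: -0.0002
[0.55156436 0.13213883 0.085364  ] [-0.02364912  1.6164513   2.28127868]
[([0.544, 0.115, 0.084], 0.86)]
[([0.565, -0.046, 0.092], 0.67)]
knob_left 0.79 172 [0.5614 0.1121 0.0981] scale dx,dy 0.0071 -0.0159 0.023
knob_right 0.8 206 [ 0.5789 -0.0488  0.1024] scale dx,dy 0.0054 -0.1777 0.022
```

View pics/s4.png

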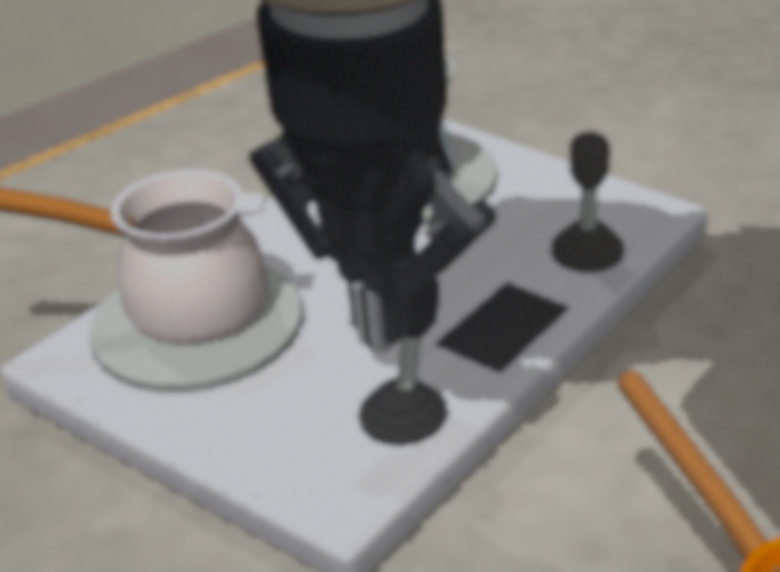

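View pics/c4.png

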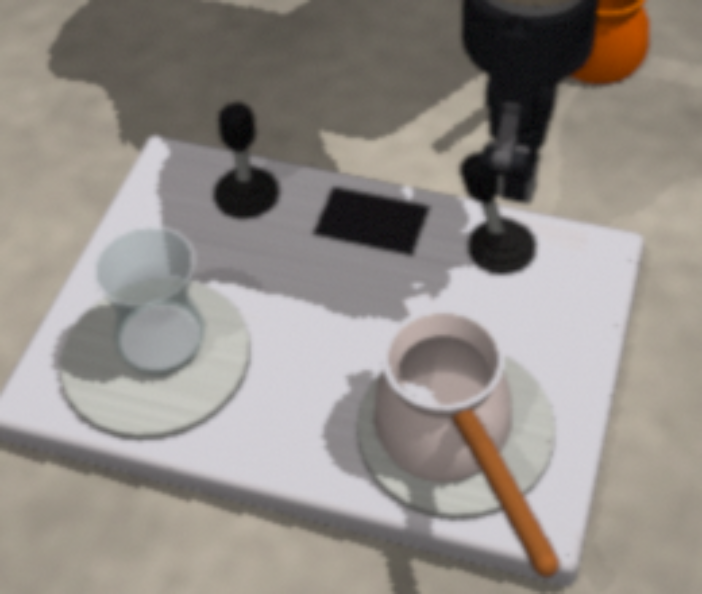

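The left knob has moved about 17 mm inward and drifted only about 2 mm in x. The right knob hasn't moved. I'll push 4 mm more for margin, below the 26 mm stop, then hold.

```bash
python3 -m jog '[0,0,-0.002,0,0, 0,0,-0.002,0,0, 0,0,0,0,0, 0,0,0,0,0, 0,0,0,0,0, 0,0,0,0,0, 0,0,0,0,0, 0,0,0,0,0, 0,0,0,0,0, 0,0,0,0,0, 0,0,0,0,0, 0,0,0,0,0, 0,0,0,0,0, 0,0,0,0,0, 0,0,0,0,0, 0,0,0,0,0, 0,0,0,0,0, 0,0,0,0,0, 0,0,0,0,0, 0,0,0,0,0]'
python3 - <<'E'
from h import *
o=get_obs();print(o["t"],o["eef_pos"],o["ft_force"])
for n in("scene","side"):
    c=camera(n)
    save("h_%s.png"%n,cv2.resize(c["color"][170:390,130:390],None,fx=2.7,fy=2.7) if n=="scene" else cv2.resize(c["color"][100:320,50:350],None,fx=2.6,fy=2.6))
    for l in("knob_left","knob_right"):
      for r in cut_out(c,l)[:1]:
        P=cloud(c,r["pixels"].astype(bool));K=P[(P[:,2]>.075)&(P[:,2]<.12)]
        rel=K[:,:2]-[.5525,.127]; 
        print(n,l,round(r["confidence"],2),len(K),K.mean(0).round(4),"scale dx,dy",(rel@[.993,.118]).mean().round(4),(rel@[-.118,.993]).mean().round(4),np.ptp(rel@[-.118,.993]).round(3))
E
```

```text
t: 6.62
eef_pos: [0.552, 0.1281, 0.0853]
orientation: [[0.993, 0.0, -0.118], [0.118, -0.0, 0.993], [0.0, -1.0, -0.0]]
ft_force: [0.3, 2.1, -0.3]
finger_gap: 0.0001
6.625 [0.5520161  0.12807238 0.08531284] [ 0.33957611  2.07334648 -0.31499498]
scene knob_left 0.52 164 [0.5618 0.1076 0.0972] scale dx,dy 0.007 -0.0203 0.024
scene knob_right 0.62 217 [ 0.5786 -0.0487  0.1018] scale dx,dy 0.0052 -0.1776 0.023
side knob_left 0.71 211 [0.5457 0.1079 0.0945] scale dx,dy -0.009 -0.0182 0.028
side knob_right 0.69 298 [ 0.5698 -0.0482  0.0998] scale dx,dy -0.0035 -0.176 0.021
```

View pics/h_scene.png

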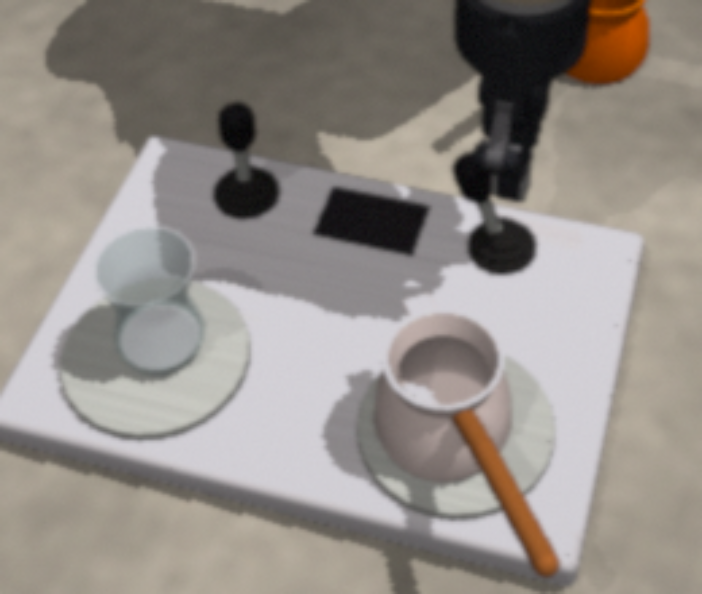

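The knob is about 21 mm inward and about 2 mm off in x, and has been held for over 2 s. Letting it back slowly, then withdrawing outward and up.

```bash
python3 -m jog '[0,0,0.006,0,0, 0,0,0.006,0,0, 0,0,0.006,0,0, 0,0,0.006,0,0, 0,0,0.006,0,0, 0,0,0.006,0,0, 0,0,0.010,0,0, 0,-0.03,0,0,0, 0,-0.04,0,0,0, 0,-0.04,0,0,0, 0,-0.03,0,0,0, 0,0,0,0,0, 0,0,0,0,0, 0,0,0,0,0, 0,0,0,0,0]'
python3 - <<'E'
from h import *
o=get_obs();print(o["t"],o["eef_pos"],o["ft_force"])
for n in("scene","side"):
    c=camera(n)
    save("e_%s.png"%n,cv2.resize(c["color"][170:390,130:390],None,fx=2.7,fy=2.7) if n=="scene" else cv2.resize(c["color"][100:320,50:350],None,fx=2.6,fy=2.6))
    print(n,"cezve",[(np.round(f["xyz"],3).tolist()) for f in find_in(c,"cezve")])
    for l in("knob_left","knob_right"):
      for r in cut_out(c,l)[:1]:
        P=cloud(c,r["pixels"].astype(bool));K=P[(P[:,2]>.075)&(P[:,2]<.12)]
        rel=K[:,:2]-[.5525,.127]; 
        print(n,l,round(r["confidence"],2),len(K),K.mean(0).round(4))
E
```

```text
t: 8.8
eef_pos: [0.5464, 0.1738, 0.2245]
orientation: [[0.993, -0.001, -0.118], [0.118, -0.0, 0.993], [-0.001, -1.0, -0.0]]
ft_force: [-0.4, 0.3, -0.2]
finger_gap: 0.0002
8.8 [0.5463642  0.17375436 0.22448005] [-0.36512899  0.265648   -0.18744283]
scene cezve [[0.342, 0.112, 0.042], [0.72, 0.143, 0.09]]
scene knob_left 0.77 228 [0.5577 0.1277 0.1023]
scene knob_right 0.57 217 [ 0.5786 -0.0487  0.102 ]
side cezve [[0.313, 0.119, 0.049], [0.687, 0.156, 0.085]]
side knob_left 0.84 427 [0.5474 0.1286 0.1009]
side knob_right 0.91 300 [ 0.5697 -0.0482  0.0996]
```

View pics/e_scene.png

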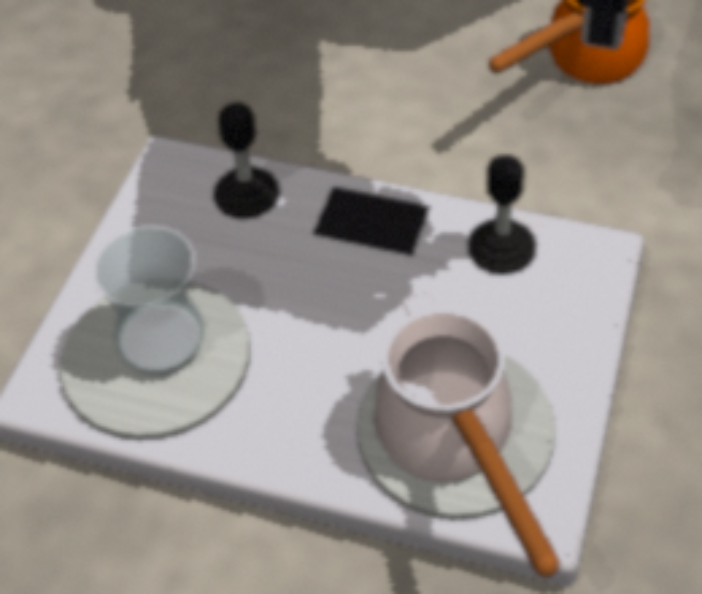

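View pics/e_side.png

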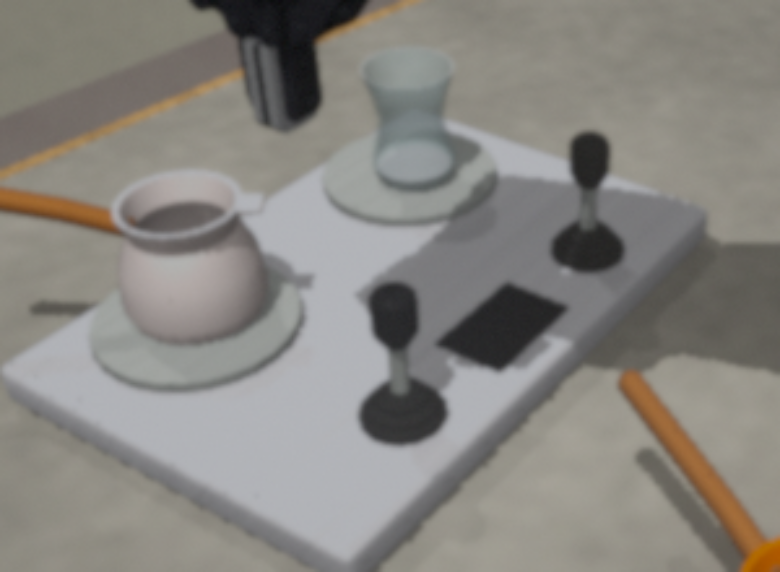

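Both sticks stand upright again (scene crop, left (505,180) and right (238,125)). The white cezve hasn't moved and the gripper is clear. Handing in.

```bash
python3 -c "
from rig import *
job_done()"
```

```text
the job is handed in; nothing more can be done
```

I zeroed the cezve's plate and handed the job in at about 9 s. The white cezve stands on the left plate. I pushed the left stick towards the right one with the shut fingers, held it over for more than 2 s, then eased it back to centre and withdrew.

- **During the hold:** the scene camera put the left knob about 21 mm towards the right stick and about 2 mm off front to back. The side camera, with the knob partly hidden, gave about 20 mm and 4–5 mm. The wrist force was about 2 N, against the roughly 3 N expected; the reading is noisy by about 1 N.
- **After release:** both knobs are within about 1 mm of where they started, and the right stick never visibly moved. The cezve reads within 4 mm of its start, which is the detector's own error. The gripper is clear of everything, with its tip about 0.22 m above the worktop.

No check failed or disagreed by more than these amounts.

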